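# Clamp the filter column and load the sprung pan

### The arm

A 6-joint arm with a two-finger parallel gripper is mounted at the origin on the work surface. World frame = base frame: x ahead of the robot, y to its left, z up, the work surface at z = 0. Lengths are in m, angles in degrees, forces in N, time in s.
With the tool pointing down it reaches from about 0.35 to 0.975 m from the base axis. Payload 7.1 kg.
Tool frame: the origin (TCP) lies at the very end of the fingers, on their centre line; the grasp point (between the pads) lies 19 mm behind it; z points along the fingers, y is the line along which they close (so a half turn about z gives the same grasp; the last joint's range is limited). The gripper opens to 88 mm and grips with 3 to 60 N. Pads are 20 mm wide; open, the fingers measure 115 mm over their backs; the gripper's body (75 mm by 178 mm) begins 61 mm behind the grasp point.
Start: joints at [71.963, 24.242, 93.386, -0, 62.372, -1.089], TCP at [0.182, 0.598, 0.223] pointing down, gripper open.
Joint ranges: [-172.04, 172.04], [-51.8, 120.97], [4.93, 147.93], [-75.15, 255.16], [6.16, 154.13], [-145.62, 145.62]. Speed limits (degrees/s): [136.94, 136.94, 172.46, 180, 180, 180].

### API

Orientations are given as [roll, pitch, yaw] about the fixed x, y, z axes, in that order (R = Rz(yaw) Ry(pitch) Rx(roll)).
In Python, from bench import env, kinematics, monitor, vision, order gives the robot as it stands. Calls block until the motion is done:
- env.movep(position, orientation): joint-space move of the TCP to a pose.
- env.servo_line(position, rot=None, velocity=0.15): straight line of the TCP; rot=None keeps the orientation; velocity is the mean speed in m/s.
- env.move_j(angles): joint-space move.
- env.set_gripper(opening): finger opening in m; the grip force is fixed at half the most; returns when the fingers have stopped.
- env.pause(seconds).
- kinematics.solve_ik(position, orientation): joint angles nearest the present ones, or None.
- monitor.state(): the state.
- vision.get_image(name): name is "scene" or "top" or "wrist"; returns the picture (400x640x3 uint8, red, green, blue); there is no depth.
- vision.camera_info(name): a dict with "mtx" (3x3 intrinsics, pixels), "position" and "orientation" of the camera in the world. Camera axes: x right, y down, z forward; pixel columns grow to the right and rows downward; lengths in m; the calibration is good to about 2 mm. The wrist camera is an equidistant fisheye: a pixel r from the principal point sees the ray r / f radians off the axis. A picture is of the moment at which its call begins: read the wrist's pose just before it. camera_info takes no time and is no camera call; for the wrist camera it gives the pose at the moment of the call.
A pose or a line that the arm cannot do raises env.PlanningError and nothing moves.
- order.hand_in(): hands the job in; it is judged then, once.
The state is a dict: "t": time; "joint_pos": joint angles; "qd": joint speeds; "effort": joint torques, N m; "position": TCP position; "tcp_rot": TCP orientation; "force": force on the tool from outside, world axes, zero at the start; "ft_torque": the same for the moment, N m; "finger_gap": finger opening in m; "gripper_force": force on a finger pad.
Only numpy, scipy, OpenCV 4.12 (cv2) and the standard library are available. Lean on these libraries where they do the work, as an engineer would, in place of code of your own. Each camera call takes 0.05 s, during which the arm holds its last target. There are 200 camera calls.

### The job

Set up the filter press: lay the steel filter column in the clamp stand's two V supports with its middle over the middle of the stand, swing the coupler's yellow hinged half fully down over it, and only then swing the bolt up fully upright into the slot. Also load the press's sprung pan with orange ballast bars, each standing flat on its base, until the pointer is at the green mark. Leave spare bars on the bench and do not disturb the bottles, pots and boxes.

Things in the scene. Friction and masses are not known exactly. Their poses are not given: they have to be found in the camera images.
- stand: Grey clamp stand, fixed: foot plate 200 x 150 x 12 mm. Origin at the centre of the foot's underside; x along the column's bed, z up. Two dark 45-degree V supports, at x = -65 mm (30 mm wide) and, under the coupler, at x = +65 mm (34 mm wide). The coupler's yellow hinged half has its hinge on the +y side, its swing bolt stands on the -y side.
- bed (a point): Where the column's centre belongs, in the stand: 78 mm above the stand's origin, x along the column. The V mouths are about 50 mm across, 5 mm below this height.
- cap (a joint): Hinge of the coupler's yellow hinged half (rad): 0 = shut over the column, growing as it opens up and over to the stand's +y; 1.57 standing up, 2.2 at its stop. Hinge axis along the stand's x, through x = 65, y = 42, z = 78 mm of the stand. Stiff: stays where it is left (about 1 N at the tip moves it).
- cap_grip (a point): Point midway between the two prongs at the free end of the hinged half, moving with it; when shut, 92 mm from the hinge axis to -y and 5 mm above it. The half is 36 mm wide along the stand's x throughout: pinch across that. Each prong is 11 x 33 x 10 mm, the slot between them 14 mm; they reach 13 mm beyond this point.
- bolt (a joint): Pivot of the swing bolt (rad): 0 = upright in the slot, growing as it swings out and down to the stand's -y; 1.5 nearly level. Pivot axis along the stand's x, through x = 65, y = -52, z = 48 mm of the stand. Stiff: stays where it is left (about 1 N at the nut moves it).
- bolt_grip (a point): Point in the swing bolt's brass nut, 66 mm from the pivot, moving with it. The nut is a square block 22 mm wide along the stand's x (pinch across that), 18 mm deep, 34 mm long, from 44 to 78 mm from the pivot; thread stands 8 mm beyond. Upright over the shut coupler its underside is 4 mm above the prongs.
- pan_floor (a point): Centre of the upper face of the sprung pan's floor, sinking with it; z up. Aluminium tray, inside 108 mm (x) by 274 mm (y), rim 10 mm high; empty, its floor is 85 mm above the bench. It moves straight down over a cream base. A post 110 mm tall, 86 mm to +x, carries the scale and green mark, read against the pan's red pointer.
- column_center (a point): Centre of the loose filter column: bright steel tube 42 mm in diameter, 200 mm long, with a blue band round its middle, 0.35 kg; x along the tube. It starts lying in a white V rest (V blocks 70 mm either side of the rest's middle), its axis 60 mm above the bench.
- pan (a joint): How far the sprung pan has sunk (m): 0 = empty; spring 216 N/m, so each ballast bar adds about 0.010; the green mark, 8 mm tall, is centred at 0.040, about four bars; stop at 0.060.
- bar1_center (a point): Centre (23 mm above the underside) of an orange ballast bar, 0.22 kg: base 80 x 44 x 16 mm (long side along x) with a grip rib 60 x 14 mm, 30 mm tall, along its top; 46 mm tall in all. Starts on the bench; may be absent.
- bar2_center (a point): Centre (23 mm above the underside) of an orange ballast bar, 0.22 kg: base 80 x 44 x 16 mm (long side along x) with a grip rib 60 x 14 mm, 30 mm tall, along its top; 46 mm tall in all. Starts on the bench; may be absent.
- bar3_center (a point): Centre (23 mm above the underside) of an orange ballast bar, 0.22 kg: base 80 x 44 x 16 mm (long side along x) with a grip rib 60 x 14 mm, 30 mm tall, along its top; 46 mm tall in all. Starts on the bench; may be absent.
- bar4_center (a point): Centre (23 mm above the underside) of an orange ballast bar, 0.22 kg: base 80 x 44 x 16 mm (long side along x) with a grip rib 60 x 14 mm, 30 mm tall, along its top; 46 mm tall in all. Starts on the bench; may be absent.
- bar5_center (a point): Centre (23 mm above the underside) of an orange ballast bar, 0.22 kg: base 80 x 44 x 16 mm (long side along x) with a grip rib 60 x 14 mm, 30 mm tall, along its top; 46 mm tall in all. Starts in the pan; may be absent.
- bar6_center (a point): Centre (23 mm above the underside) of an orange ballast bar, 0.22 kg: base 80 x 44 x 16 mm (long side along x) with a grip rib 60 x 14 mm, 30 mm tall, along its top; 46 mm tall in all. Starts in the pan; may be absent.
- reagent: Bystander, to be left alone: amber glass reagent bottle, 56 mm across, 120 mm tall. Origin under its centre.
- pot_red: Bystander, to be left alone: clear specimen pot with a red lid, 52 mm across, 60 mm tall. Origin under its centre.
- pot_blue: Bystander, to be left alone: clear specimen pot with a blue lid, 52 mm across, 60 mm tall. Origin under its centre.
- kit_box: Bystander, to be left alone: green test-kit box, 70 x 120 x 45 mm. Origin under its centre.
- slide_box: Bystander, to be left alone: white slide box, 100 x 85 x 35 mm. Origin under its centre.
- wash: Bystander, to be left alone: white wash bottle with a blue cap, 60 mm across, 130 mm tall. Origin under its centre.
Things that resemble listed ones, but are neither listed nor needed, are in the scene too. What is shaped like the part that bears bar1_center but purple is not meant.

How it is judged (in metres and radians):
On the way, in this order (a step that is already met when the one before it is completed fails the run):
1. the column lies in the stand's V supports, coupler still open (x of column_center in the frame of stand between -0.03 and 0.03 m and y of column_center in the frame of stand between -0.006 and 0.006 m and z of column_center in the frame of stand between 0.072 and 0.084 m and angle between the x axis of column_center and the x axis of stand, either way round below 0.07 rad and value of joint cap above 1.2 rad and value of joint bolt above 0.6 rad), for 0.2 s.
2. the hinged half is closed over the column, bolt still down (x of column_center in the frame of stand between -0.03 and 0.03 m and y of column_center in the frame of stand between -0.006 and 0.006 m and z of column_center in the frame of stand between 0.072 and 0.084 m and angle between the x axis of column_center and the x axis of stand, either way round below 0.07 rad and value of joint cap below 0.06 rad and value of joint bolt above 0.6 rad), for 0.2 s.
3. the swing bolt is upright in the slot of the closed half (x of column_center in the frame of stand between -0.03 and 0.03 m and y of column_center in the frame of stand between -0.006 and 0.006 m and z of column_center in the frame of stand between 0.072 and 0.084 m and angle between the x axis of column_center and the x axis of stand, either way round below 0.07 rad and value of joint cap below 0.06 rad and value of joint bolt below 0.1 rad), for 0.2 s.
At the end, for the whole second after the job is handed in: Column in both V supports (axis within 6 mm and 4 degrees of its bed, middle within 30 mm), hinged half shut (under 0.06 rad), bolt upright (under 0.10 rad), pan at rest at 0.036 to 0.044 m (pointer on the green mark) and every bar in it flat and still (all of step 3 and value of joint pan between 0.036 and 0.044 m and velocity of joint pan between -0.005 and 0.005 m/s and linear speed of column below 0.02 m/s and (horizontal distance between bar1_center and pan_floor above 0.16 m or (angle between bar1_center's own z axis and vertical below 0.12 rad and linear speed of bar1 below 0.02 m/s)) and (horizontal distance between bar2_center and pan_floor above 0.16 m or (angle between bar2_center's own z axis and vertical below 0.12 rad and linear speed of bar2 below 0.02 m/s)) and (horizontal distance between bar3_center and pan_floor above 0.16 m or (angle between bar3_center's own z axis and vertical below 0.12 rad and linear speed of bar3 below 0.02 m/s)) and (horizontal distance between bar4_center and pan_floor above 0.16 m or (angle between bar4_center's own z axis and vertical below 0.12 rad and linear speed of bar4 below 0.02 m/s)) and (horizontal distance between bar5_center and pan_floor above 0.16 m or (angle between bar5_center's own z axis and vertical below 0.12 rad and linear speed of bar5 below 0.02 m/s)) and (horizontal distance between bar6_center and pan_floor above 0.16 m or (angle between bar6_center's own z axis and vertical below 0.12 rad and linear speed of bar6 below 0.02 m/s))); the robot touches nothing.
It fails at once if a bottle, pot or box that is no part of the job is moved over 30 mm or tipped (distance of any of reagent, pot_red, pot_blue, kit_box, slide_box, wash from where it was at the start of the episode above 0.03 m or angle between any of reagent, pot_red, pot_blue, kit_box, slide_box, wash's own z axis and vertical above 0.5 rad).
Of bar1, bar2, bar3, bar4 only 3 to 4 are there at a start; the rules pass over those that are not, and their reading is None.
Of bar5, bar6 only 1 to 2 are there at a start; the rules pass over those that are not, and their reading is None.
At some moment in a run one of bar1, bar2, bar3, bar4 may be knocked a few centimetres aside while the robot is not near it.
It also fails if it takes over 208 s, if anything falls off the work surface, if the arm or the gripper's body presses on something with over 40 N, if the wrist force passes 120 N, or if a joint passes its speed limit or range.

## Working session

There is one attempt and no reset: what is moved stays moved. The work goes in short steps, each a Python script; the robot and the scene stay as the last script left them, time stands still between calls to the robot, and variables do not carry over. Pictures are saved under pics/ and viewed, at most 14 in all, crops included, and the job is handed in when it is done.

```bash
ls; mkdir -p pics; python3 - <<'E'
from bench import env, kinematics, monitor, vision, order
import cv2
for n in ("scene","top"):
    im=vision.get_image(n); cv2.imwrite(f"pics/{n}0.png",im[:,:,::-1]); print(n,vision.camera_info(n))
print(vision.camera_info("wrist"));s=monitor.state();print(s)
E
```

```text
pics
scene {'mtx': array([[418.40138868,   0.        , 323.43342756],
       [  0.        , 418.40138868, 200.26056841],
       [  0.        ,   0.        ,   1.        ]]), 'position': array([ 1.11386705, -0.15294946,  1.1888375 ]), 'orientation': array([-1.50340830e+02, -1.32250482e-01,  7.33167234e+01])}
top {'mtx': array([[364.9801095 ,   0.        , 325.53333321],
       [  0.        , 364.9801095 , 196.35177969],
       [  0.        ,   0.        ,   1.        ]]), 'position': array([0.30408401, 0.01400723, 1.27191751]), 'orientation': array([-169.21822421,    0.61557562,  -91.4053925 ])}
{'mtx': array([[309.70691629,   0.        , 322.27315141],
       [  0.        , 309.70691629, 202.75268778],
       [  0.        ,   0.        ,   1.        ]]), 'position': array([0.11426921, 0.61738414, 0.38409696]), 'orientation': array([1.64906257e+02, 3.98748136e-02, 7.30472602e+01])}
{'t': 0.1, 'joint_pos': array([ 7.19620105e+01,  2.42812377e+01,  9.34253448e+01, -4.75994319e-04,
        6.23720506e+01, -1.08704507e+00]), 'qd': array([ 0.08563131, -0.14548374, -0.01448901,  0.01567511,  0.00349988,
       -0.05912167]), 'effort': array([ 5.51922240e-04, -5.45612025e+01, -2.74323374e+01,  6.46152114e-02,
        1.87071628e-02, -2.01628274e-05]), 'position': array([0.18203065, 0.59739481, 0.22197823]), 'tcp_rot': array([-1.79921373e+02, -1.07043688e-03,  1.63049276e+02]), 'force': array([ 0.50272689, -0.1441311 ,  0.9028088 ]), 'ft_torque': array([-0.00293079, -0.01187297,  0.00599593]), 'gripper_force': 0.0, 'finger_gap': 0.08793838281653099}
```

View pics/scene0.png

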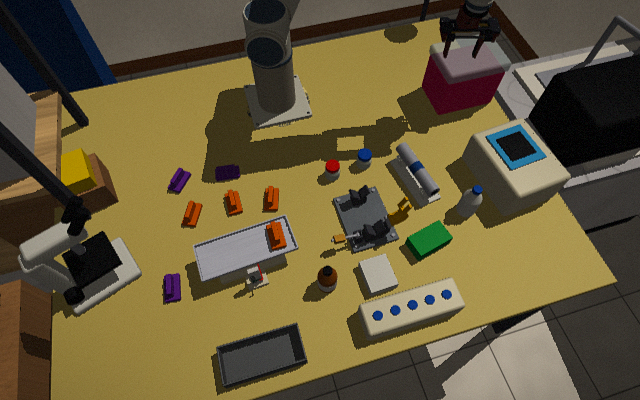

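View pics/top0.png

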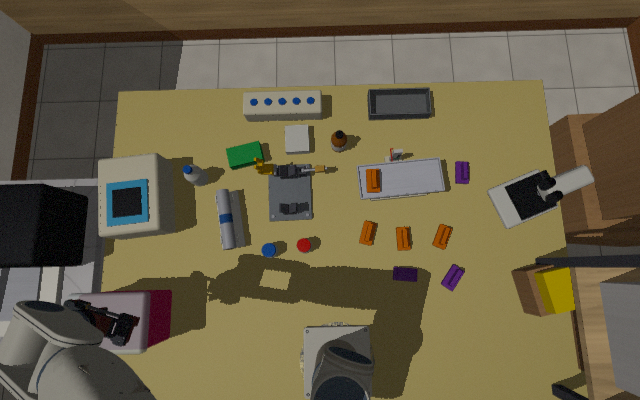

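The scene picture shows stand (365,217), column (417,170), pan (245,248) with one orange bar (276,235), and orange bars at (192,213), (234,202), (272,199). Purple lookalikes are at (180,180), (227,172), (172,287). In the top picture the orange bars are at (368,233), (403,238), (442,236), with (373,180) in the pan. Purple ones at (405,274), (453,277) and (462,172) are excluded. Next I enlarge both.

```bash
python3 - <<'E'
import cv2
def crop(n,o,x,y,w,h,s):
    im=cv2.imread(f"pics/{n}.png")[y:y+h,x:x+w]; cv2.imwrite(f"pics/{o}.png",cv2.resize(im,None,fx=s,fy=s,interpolation=cv2.INTER_CUBIC))
crop("top0","c_top_bars",340,145,130,100,6)
crop("top0","c_top_stand",205,150,130,110,5)
crop("scene0","c_scene_stand",320,135,130,120,5)
crop("scene0","c_scene_bars",170,180,140,120,5)
E
```

```text
(no output)
```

View pics/c_top_bars.png

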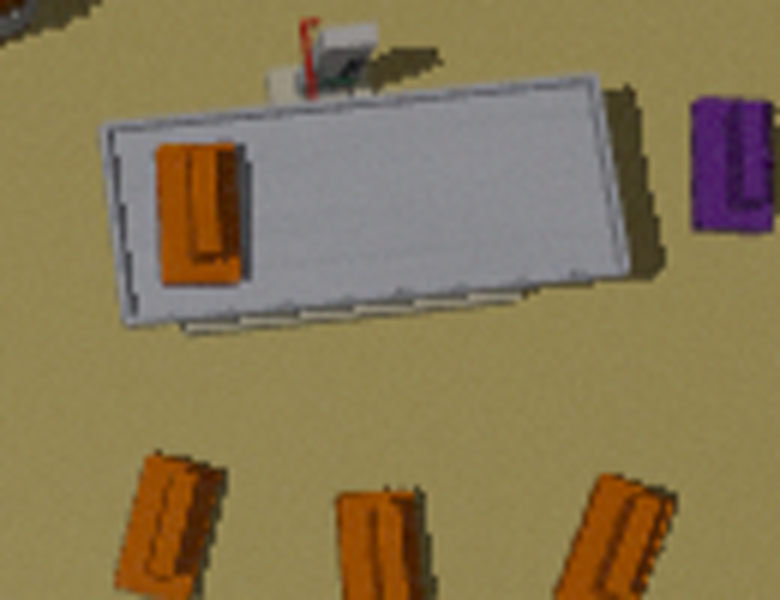

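View pics/c_top_stand.png

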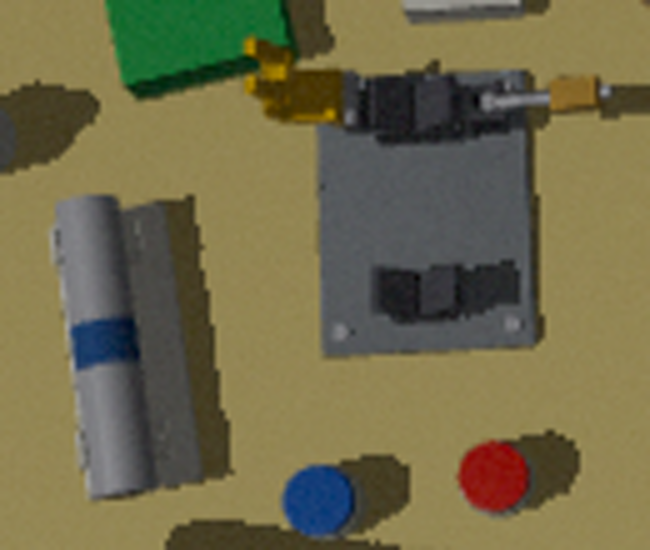

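View pics/c_scene_stand.png

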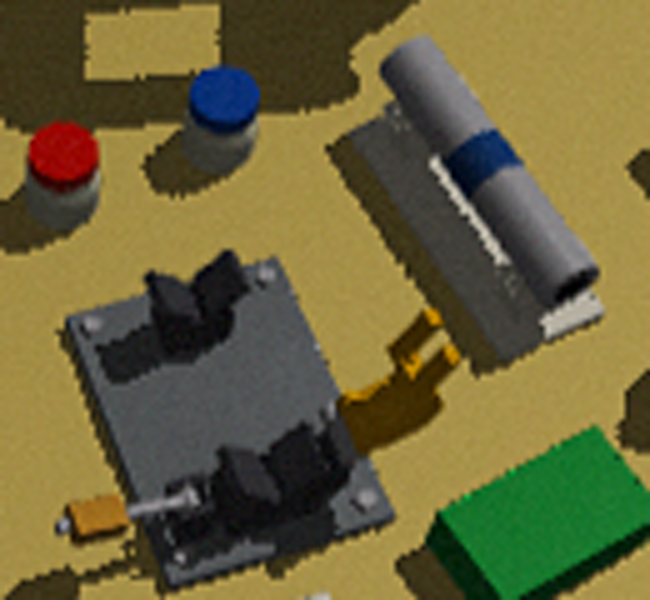

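View pics/c_scene_bars.png

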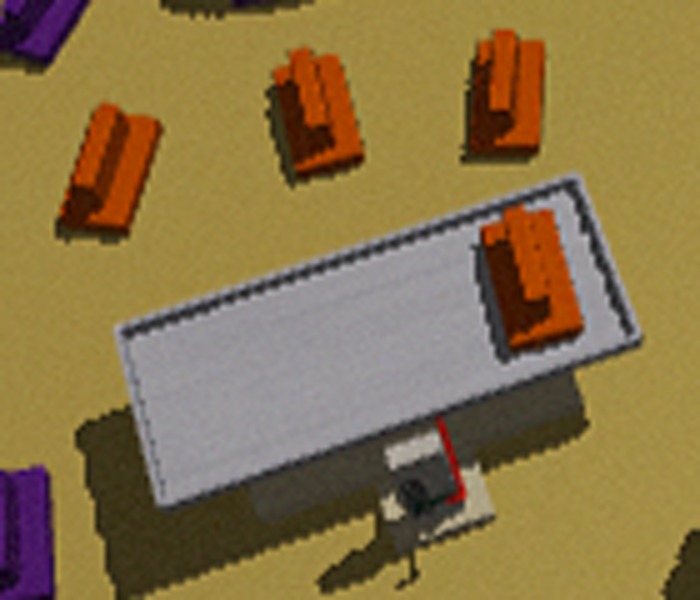

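Identified: orange bars in the top crop at A (170,520), B (380,545), C (615,545) plus one in the pan (200,212). All are orange with a rib. The purple bar at (732,165) is excluded. The column with its blue band is in the crop at top (105,343) and scene (484,162). The cap lies over to the left of the stand and the bolt is down on the right. Now I triangulate.

```bash
cat > h.py <<'E'
from bench import env, kinematics, monitor, vision, order
import numpy as np, cv2
from scipy.spatial.transform import Rotation as R
def ray(n,uv,info=None):
    c=info or vision.camera_info(n); K=c["mtx"]
    d=np.array([(uv[0]-K[0,2])/K[0,0],(uv[1]-K[1,2])/K[1,1],1.])
    if n=="wrist":
        r=np.hypot(d[0],d[1]); d=np.array([d[0]/r*np.sin(r),d[1]/r*np.sin(r),np.cos(r)]) if r>1e-9 else np.array([0,0,1.])
    d/=np.linalg.norm(d)
    return c["position"],R.from_euler("xyz",c["orientation"],degrees=True).apply(d)
def tri(*rs):
    A=sum(np.eye(3)-np.outer(d,d) for p,d in rs); b=sum((np.eye(3)-np.outer(d,d))@p for p,d in rs)
    x=np.linalg.solve(A,b); return x,max(np.linalg.norm((np.eye(3)-np.outer(d,d))@(x-p)) for p,d in rs)
def atz(r,z): p,d=r; return p+d*(z-p[2])/d[2]
def orange(n,amin=60):
    im=vision.get_image(n); hsv=cv2.cvtColor(im,cv2.COLOR_RGB2HSV)
    m=cv2.inRange(hsv,(4,200,60),(14,255,255))
    k,l,s,c=cv2.connectedComponentsWithStats(m)
    return [(c[i],cv2.minAreaRect(np.argwhere(l==i)[:,::-1].astype(np.float32)),s[i,4]) for i in range(1,k) if s[i,4]>=amin]
E
python3 - <<'E'
from h import *
np.set_printoptions(precision=4,suppress=True)
def f(o,s,p): return [o[0]+(p[0]+.5)/s-.5,o[1]+(p[1]+.5)/s-.5]
T=lambda p:ray("top",f((205,150),5,p)); S=lambda p:ray("scene",f((320,135),5,p))
TB=lambda p:ray("top",f((340,145),6,p)); SB=lambda p:ray("scene",f((170,180),5,p))
for n,a,b in [("band",(105,343),(484,162)),("colnear",(122,492),(405,58)),("colfar",(88,200),(575,285)),
 ("foot--+",(322,355),(275,260)),("foot-- -",(537,343),(70,320)),("foot+ -",(525,70),(165,585)),
 ("nut",(575,93),(97,518)),("prong",(265,64),(445,337)),("screw-+",(340,332),(267,274)),("screw--",(514,324),(92,325))]:
    print(n,*tri(T(a),S(b)))
for n,a,b in [("pan near+",(128,325),(578,178)),("far+",(103,128),(640,343)),("near-",(630,272),(120,327)),("far-",(597,76),(163,505)),("panbar",(203,203),(527,265))]:
    print(n,*tri(TB(a),SB(b)))
for n in ("top","scene"):
    for c,r,a in orange(n): print(n,c,r[1],r[2],a,atz(ray(n,c),.02))
for n,uv,z in [("reagent",(339,134),.12),("red",(304,245),.06),("blue",(269,250),.06)]: print(n,atz(ray("top",uv),z))
E
```

```text
band [0.4689 0.357  0.0651] 0.00037577765446515404
colnear [0.3702 0.3446 0.0556] 0.0007403719836254534
colfar [0.5686 0.375  0.0602] 0.0027170586606666547
foot--+ [0.4652 0.2221 0.0008] 8.664226662526478e-05
foot-- - [0.4703 0.0742 0.0021] 0.003218556012245658
foot+ - [0.6668 0.0762 0.0059] 0.00023778916716822178
nut [0.6346 0.0404 0.0585] 0.0010439323376023944
prong [0.6306 0.2372 0.1679] 0.005901085168240904
screw-+ [0.4798 0.2088 0.012 ] 0.0010980256814891345
screw-- [0.4825 0.0875 0.0098] 0.0009763109354809941
pan near+ [ 0.5218 -0.0948  0.0723] 0.0018091007337389798
far+ [ 0.6358 -0.0861  0.071 ] 0.0012892467864434316
near- [ 0.5432 -0.3723  0.0786] 0.002945831183791516
far- [ 0.6565 -0.364   0.0782] 0.002414502782581639
panbar [ 0.5834 -0.1371  0.1009] 0.0008552476216611571
top [374.9633 181.2018] (22.0, 12.0) 90.0 109 [ 0.5923 -0.1534  0.02  ]
top [370.869  231.8214] (9.079594612121582, 18.5782470703125) 12.094758033752441 84 [ 0.415  -0.1305  0.02  ]
top [443.8505 235.7103] (9.68648624420166, 22.534534454345703) 19.653823852539062 107 [ 0.3955 -0.3784  0.02  ]
scene [271.2822 198.0976] (13.453369140625, 24.498416900634766) 4.763641834259033 287 [ 0.4213 -0.1181  0.02  ]
scene [233.0634 201.5563] (23.768489837646484, 13.581995010375977) 75.96376037597656 284 [ 0.3988 -0.2384  0.02  ]
scene [192.0728 213.0696] (13.914020538330078, 25.298219680786133) 18.434947967529297 316 [ 0.4031 -0.3701  0.02  ]
scene [275.7564 234.8272] (27.085561752319336, 14.827471733093262) 74.47589111328125 353 [ 0.5522 -0.1346  0.02  ]
scene [332.806  276.5821] (7.090385913848877, 14.180771827697754) 29.05460548400879 67 [ 0.7299 -0.0066  0.02  ]
reagent [ 0.7332 -0.0289  0.12  ]
red [0.3737 0.0964 0.06  ]
blue [0.3603 0.2119 0.06  ]
```

Stand centre ≈ (0.567, 0.150), yaw ~1.2°. Column (0.469, 0.358, 0.060), yaw 8.7°, length 0.201 ✓. I'll look at the stand closely with the wrist camera, then fetch the column.

```bash
python3 - <<'E'
from h import *
import pickle
env.movep([0.52,0.15,0.33],[180,0,181.2])
print(monitor.state()["joint_pos"])
i=vision.camera_info("wrist");im=vision.get_image("wrist");print(i["position"],i["orientation"])
pickle.dump(i,open("w1.pkl","wb"))
cv2.imwrite("pics/w1.png",cv2.resize(im[:,:,::-1],(800,500),interpolation=cv2.INTER_CUBIC))
E
```

```text
[ 1.48934949e+01  1.07728779e+01  9.75644768e+01  1.17431290e-02
  7.16798729e+01 -7.63509531e+01]
[0.44898908 0.14816215 0.49194426] [ 1.64911951e+02 -3.92307558e-02  9.12358006e+01]
```

View pics/w1.png

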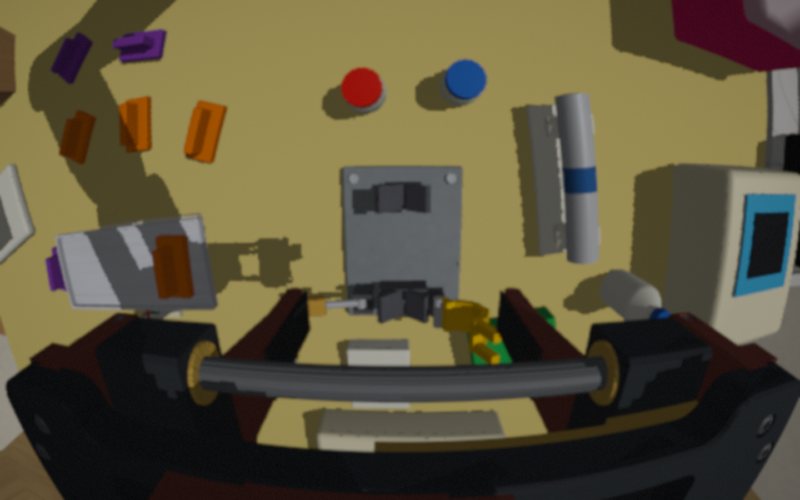

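The wrist view shows: stand foot corners (343,167), (462,167); screws (353,179), (451,179); near V centre (403,198); nut (317,306); yellow prongs (485,342); column band (580,180). I combine these with the other views and fetch the column.

```bash
python3 - <<'E'
from h import *
import pickle
np.set_printoptions(precision=4,suppress=True)
i=pickle.load(open("w1.pkl","rb"))
W=lambda p:ray("wrist",((p[0]+.5)/1.25-.5,(p[1]+.5)/1.25-.5),i)
for n,p,z in [("near-",(343,167),.012),("near+",(462,167),.012),("screw-",(353,179),.013),("screw+",(451,179),.013),("V near",(403,198),.065),("Vfar",(404,302),.065),("nut",(317,306),.055),("band",(580,180),.065)]: print(n,atz(W(p),z))
def f(o,s,p): return [o[0]+(p[0]+.5)/s-.5,o[1]+(p[1]+.5)/s-.5]
T=lambda p:ray("top",f((205,150),5,p)); S=lambda p:ray("scene",f((320,135),5,p))
print("nut",tri(W((317,306)),T((575,93)),S((97,518))))
print("band",tri(W((580,180)),T((105,343)),S((484,162))))
print("prong",tri(W((487,342)),T((265,64)),S((445,337))))
c=np.array([.469,.358]);y=np.radians(8.7);u=np.array([np.cos(y),np.sin(y)])
g=c-.015*u; o=[180,0,188.7]
env.movep([*g,.20],o)
env.servo_line([*g,.042]); env.set_gripper(0.02); s=monitor.state(); print(s["finger_gap"],s["gripper_force"])
env.servo_line([*g,.24]); s=monitor.state(); print(s["finger_gap"],s["force"],s["t"])
E
```

```text
near- [0.4688 0.0746 0.012 ]
near+ [0.4656 0.2221 0.012 ]
screw- [0.4837 0.0873 0.013 ]
screw+ [0.4811 0.2087 0.013 ]
V near [0.5004 0.1496 0.065 ]
Vfar [0.6236 0.1535 0.065 ]
nut [0.6365 0.0457 0.055 ]
band [0.4697 0.3579 0.065 ]
nut (array([0.6351, 0.0423, 0.0559]), np.float64(0.0037019385244769706))
band (array([0.4692, 0.357 , 0.0658]), np.float64(0.0007327820691196273))
prong (array([0.6289, 0.2373, 0.1622]), np.float64(0.007760583704205282))
0.041509546421794344 30.01498907804489
0.04150755631391257 [ 0.5691  0.1771 -3.7725] 6.7417
```

```bash
cat >> h.py <<'E'
SC=np.array([.567,.1505]); SY=1.2
def st(x,y,z): # stand -> world
    a=np.radians(SY); return np.array([SC[0]+x*np.cos(a)-y*np.sin(a),SC[1]+x*np.sin(a)+y*np.cos(a),z])
E
python3 - <<'E'
from h import *
import pickle
env.movep(st(-.015,0,.24),[180,0,181.2])
env.servo_line(st(-.015,0,.10),velocity=.12)
env.servo_line(st(-.015,0,.066),velocity=.03)
for z in (.063,.061,.060):
    env.servo_line(st(-.015,0,z),velocity=.02); s=monitor.state(); print(z,s["force"],s["ft_torque"])
env.set_gripper(.088)
env.servo_line(st(-.015,0,.28))
env.movep(st(-.06,0,.33),[180,0,181.2])
i=vision.camera_info("wrist");im=vision.get_image("wrist")
pickle.dump(i,open("w2.pkl","wb"))
cv2.imwrite("pics/w2.png",cv2.resize(im[80:340,180:500,::-1],None,fx=2.5,fy=2.3,interpolation=cv2.INTER_CUBIC))
print(monitor.state()["t"])
E
```

```text
0.063 [-1.04058294  0.73720268 -3.92326331] [ 0.01647638  0.06324254 -0.00949654]
0.061 [ 1.22891337 -0.22668309 -3.23989676] [ 0.0191282  -0.00049366 -0.04198567]
0.06 [-0.83944258  2.24952149  2.14440979] [0.30395961 0.16350981 0.0345957 ]
13.95
```

View pics/w2.png

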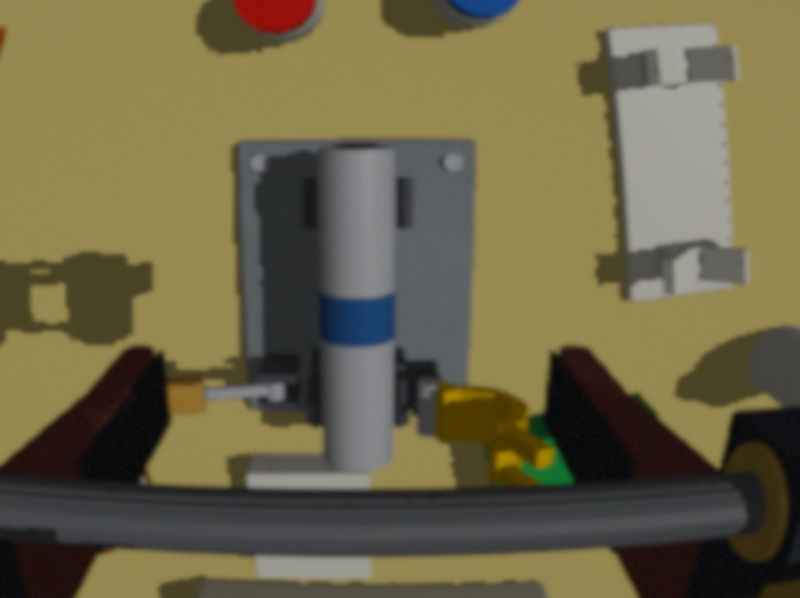

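The column lies in both Vs, band at (357,320). The cap is still open on the right and the bolt is down on the left (nut (187,397)). Next I check the column x, then close the cap along its arc.

```bash
python3 - <<'E'
from h import *
import pickle
i=pickle.load(open("w2.pkl","rb"))
print("band",atz(ray("wrist",(180+357/2.5,80+320/2.3),i),.085),"bed",st(0,0,.078))
D=.010
def cap(t): return st(.065,.042-.092*np.cos(t)+.005*np.sin(t),.078+.092*np.sin(t)+.005*np.cos(t)-D)
env.movep(cap(2.0)+[0,0,.12],[180,0,91.2])
print(monitor.state()["joint_pos"])
env.set_gripper(.06)
env.servo_line(cap(2.0),velocity=.12)
env.set_gripper(.02); s=monitor.state(); print(s["finger_gap"],s["gripper_force"],s["force"])
assert s["finger_gap"]>.03
for t in np.arange(1.85,-.01,-.15):
    env.servo_line(cap(max(t,0)),velocity=.08); s=monitor.state(); print(round(t,2),s["force"],s["finger_gap"])
env.servo_line(cap(-.015),velocity=.02); print(monitor.state()["force"])
env.pause(.3); env.set_gripper(.06)
env.servo_line(cap(0)+[0,0,.15]); print(monitor.state()["t"])
env.movep(st(-.06,0,.33),[180,0,181.2])
i=vision.camera_info("wrist");im=vision.get_image("wrist")
pickle.dump(i,open("w3.pkl","wb"))
cv2.imwrite("pics/w3.png",cv2.resize(im[80:340,180:500,::-1],None,fx=2.5,fy=2.3,interpolation=cv2.INTER_CUBIC))
E
```

```text
band [0.56993479 0.15081951 0.085     ] bed [0.567  0.1505 0.078 ]
[ 1.95555781e+01  2.58106528e+01  8.44571974e+01 -2.43820850e-03
  6.97850898e+01  1.83199204e+01]
0.03554972900108519 30.001632571220398 [-7.47238699  1.3018449   5.18966513]
1.85 [-6.0891039   0.7555465   2.16277414] 0.03595495785561048
1.7 [-5.28472809  1.49611943  1.47643245] 0.03561488980961101
1.55 [-6.01867078  0.88852441  2.60532086] 0.035532256479218885
1.4 [-6.7509763   1.01463385  5.17042619] 0.03553167718487389
1.25 [-6.39366341 -0.13741322  6.77283548] 0.03520405358898547
1.1 [-7.30821306 -2.53271105  9.98685546] 0.03543761919470797
0.95 [-8.74530223 -5.84820852 13.54374476] 0.03460656136130917
0.8 [-8.31259592 -9.14431245 13.60644018] 0.035154860612901496
0.65 [ -8.4544909  -10.95053156  12.50664303] 0.0354146537303688
0.5 [ -6.55616204 -12.8165776   10.84880399] 0.035671757227970044
0.35 [ -5.03635728 -12.98157832   8.72869456] 0.03552415797713435
0.2 [ -4.36777207 -14.30183267   6.91239685] 0.0356831014299812
0.05 [ -3.77546392 -14.13919363   2.53720749] 0.035658838445014385
[ -4.0452068 -14.2080753   3.9753579]
24.4
```

View pics/w3.png

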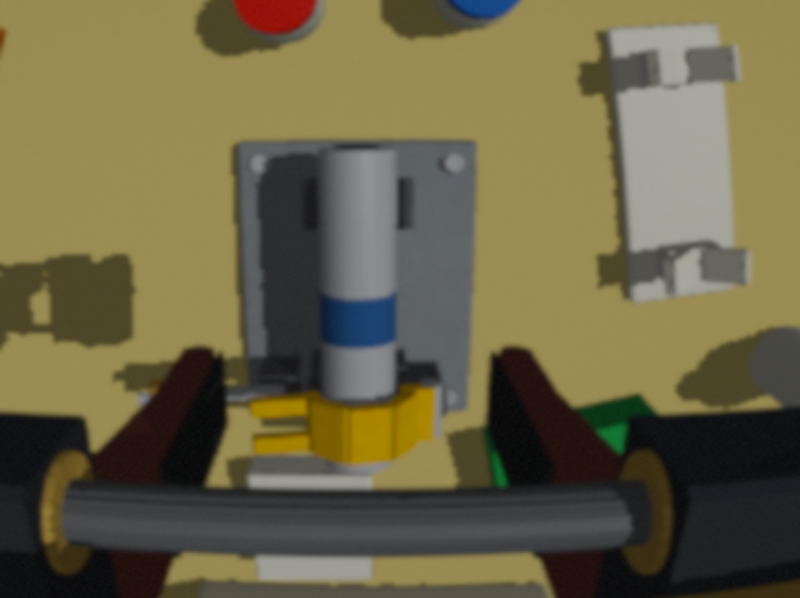

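The half looks shut: prongs at (280,407) and (280,443), the column unmoved, the bolt still down at left. I press down on the prongs with closed fingers to confirm it is home.

```bash
python3 - <<'E'
from h import *
env.set_gripper(0.0)
env.movep(st(.065,-.048,.16),[180,0,91.2])
env.servo_line(st(.065,-.048,.100),velocity=.1)
f0=monitor.state()["force"][2]
for z in np.arange(.097,.079,-.001):
    env.servo_line(st(.065,-.048,z),velocity=.03); f=monitor.state()["force"][2]; print(round(z,3),round(f-f0,1),round(monitor.state()["position"][2],4))
    if f-f0>10: break
env.pause(.3);env.servo_line(st(.065,-.048,.2)); print(monitor.state()["t"])
E
```

```text
0.097 1.6 0.0974
0.096 0.4 0.0961
0.095 1.1 0.095
0.094 0.7 0.0939
0.093 0.5 0.0929
0.092 0.1 0.0919
0.091 0.3 0.0909
0.09 0.3 0.09
0.089 -0.5 0.0889
0.088 1.1 0.0881
0.087 6.8 0.0877
0.086 12.4 0.0874
33.0083
```

The hard stop is at 0.088, the height expected for shut. Next, the bolt.

```bash
python3 - <<'E'
from h import *
import pickle
D=.008
def bolt(t): return st(.065,-.052-.066*np.sin(t),.048+.066*np.cos(t)-D)
env.movep(bolt(1.42)+[0,0,.12],[180,0,91.2])
env.set_gripper(.05)
env.servo_line(bolt(1.42),velocity=.12)
env.set_gripper(.005); s=monitor.state(); print(s["finger_gap"],s["gripper_force"],s["force"])
assert s["finger_gap"]>.018
for t in np.r_[np.arange(1.25,-.01,-.14),0,-.04]:
    env.servo_line(bolt(t),velocity=.08); s=monitor.state(); print(round(t,2),s["force"],s["finger_gap"])
env.pause(.3); env.set_gripper(.05)
env.servo_line(bolt(0)+[0,0,.15]); print(monitor.state()["t"])
env.movep(st(-.06,0,.33),[180,0,181.2])
i=vision.camera_info("wrist");im=vision.get_image("wrist")
pickle.dump(i,open("w4.pkl","wb"))
cv2.imwrite("pics/w4.png",cv2.resize(im[80:340,0:500,::-1],None,fx=1.6,fy=1.6,interpolation=cv2.INTER_CUBIC))
np.set_printoptions(precision=4,suppress=True)
env.move_j([72,24,93,0,62,-1])
im=vision.get_image("scene");cv2.imwrite("pics/s4.png",cv2.resize(im[170:280,320:460,::-1],None,fx=5,fy=5,interpolation=cv2.INTER_CUBIC))
for n in ("top","scene"):
    for c,r,a in orange(n): print(n,c,r[1],r[2],a,atz(ray(n,c),.02))
E
```

```text
0.021848912180230686 29.986895620822906 [-3.5396181  -0.89209848  3.0774448 ]
1.25 [-4.37104594  1.5940593   0.5262541 ] 0.021397835617885604
1.11 [-4.72368284  2.24086637 -1.23829824] 0.021608044139944226
0.97 [-4.98096323  1.68674517 -2.60451996] 0.021704094085143563
0.83 [-4.75055375  2.22954948 -4.26384722] 0.021907580688477257
0.69 [-5.3796163  -0.35859682 -4.0152123 ] 0.021762987918436536
0.55 [-6.34018327  0.03051527 -3.23176786] 0.021858028928006885
0.41 [-5.98310467 -1.47139063 -2.69279979] 0.02151325161044302
0.27 [-6.74056504 -1.12495916 -1.44886936] 0.021349268674101772
0.13 [-6.10026688 -1.83066124  0.87834403] 0.021484856917718165
0.0 [-8.23172379 -3.24088238  2.20284889] 0.02151450382701305
-0.04 [-8.19484514 -3.06393826  3.3024172 ] 0.02194923078402414
41.025
top [374.9912 180.4123] (22.54994010925293, 9.512216567993164) 86.18592071533203 114 [ 0.5952 -0.1536  0.02  ]
top [443.3304 221.7478] (11.698805809020996, 20.055097579956055) 21.801406860351562 115 [ 0.4433 -0.3806  0.02  ]
scene [271.3275 198.1847] (13.575282096862793, 23.545827865600586) 4.39870548248291 287 [ 0.4217 -0.118   0.02  ]
scene [233.1029 201.3787] (23.768489837646484, 13.581995010375977) 75.96376037597656 272 [ 0.3982 -0.2382  0.02  ]
scene [193.0495 225.8854] (14.230247497558594, 24.981990814208984) 18.434946060180664 323 [ 0.4491 -0.3734  0.02  ]
scene [275.7341 234.6301] (26.670896530151367, 14.6588134765625) 75.25643920898438 346 [ 0.5515 -0.1345  0.02  ]
scene [333.1429 276.2698] (15.0, 7.0) 90.0 63 [ 0.7293 -0.0053  0.02  ]
```

View pics/s4.png

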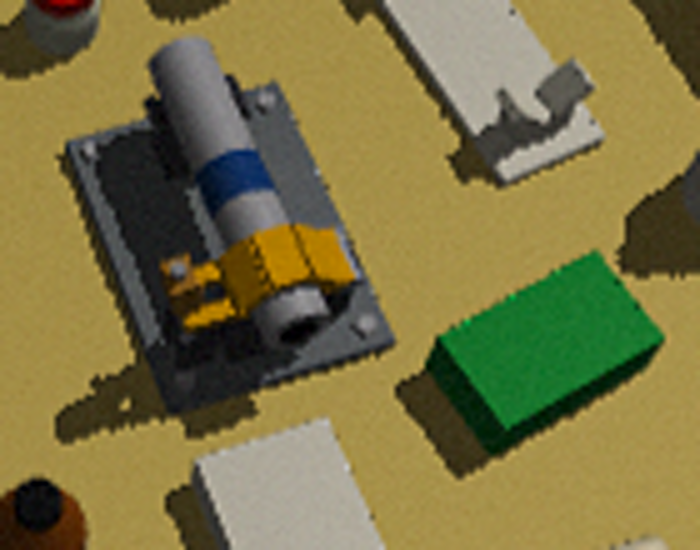

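View pics/w4.png

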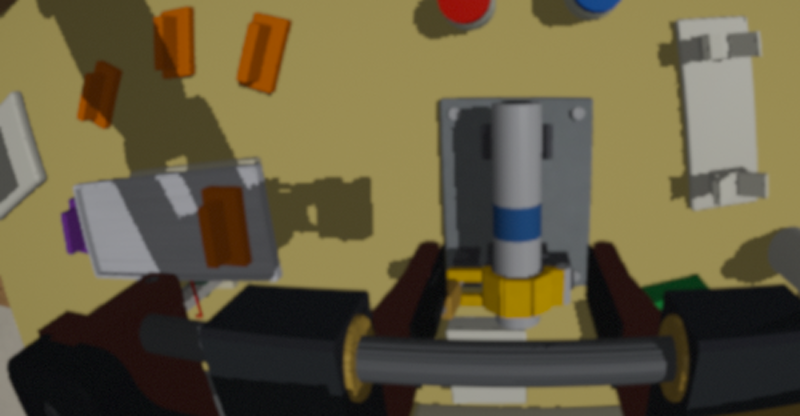

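The bolt stands up in the slot, nut at (180,270) in the scene crop. Bar C has been knocked to about (0.447,-0.375). I check the bolt tip and the pan height numerically from three views.

```bash
python3 - <<'E'
from h import *
import pickle
np.set_printoptions(precision=4,suppress=True)
print("bolt tip",atz(ray("scene",(320+180/5,170+268/5)),.130),"want",st(.065,-.052,.134))
i=pickle.load(open("w4.pkl","rb"))
def f(o,s,p): return [o[0]+(p[0]+.5)/s-.5,o[1]+(p[1]+.5)/s-.5]
W=lambda p:ray("wrist",f((0,80),1.6,p),i)
TB=lambda p:ray("top",f((340,145),6,p)); SB=lambda p:ray("scene",f((170,180),5,p))
for n,w,a,b in [("near+",(261,159),(128,325),(578,178)),("far+",(281,277),(103,128),(640,343)),("near-",(75,187),(630,272),(120,327)),("far-",(97,275),(597,76),(163,505))]:
    print(n,tri(W(w),TB(a)),tri(W(w),SB(b))[0],tri(TB(a),SB(b))[0])
# bench bars: from w4 and scene
for n,w,s in [("A",(264,53),(271.3,198.1)),("B",(175,43),(233.1,201.4)),("C",(100,95),(193.0,225.9))]:
    print(n,tri(W(w),ray("scene",s)),atz(W(w),.02))
E
```

```text
bolt tip [0.6359 0.0888 0.13  ] want [0.6331 0.0999 0.134 ]
near+ (array([ 0.5211, -0.0975,  0.0629]), np.float64(0.002119141043242386)) [ 0.5187 -0.0937  0.0674] [ 0.5218 -0.0948  0.0723]
far+ (array([ 0.6371, -0.087 ,  0.07  ]), np.float64(0.0014034249610235879)) [ 0.637  -0.0849  0.0732] [ 0.6358 -0.0861  0.071 ]
near- (array([ 0.5445, -0.3756,  0.0779]), np.float64(0.0014775614517819416)) [ 0.5453 -0.3691  0.0825] [ 0.5432 -0.3723  0.0786]
far- (array([ 0.6568, -0.3661,  0.0791]), np.float64(0.0008102942850327177)) [ 0.6572 -0.362   0.0812] [ 0.6565 -0.364   0.0782]
A (array([ 0.4152, -0.1176,  0.0094]), np.float64(0.0001336995269750093)) [ 0.4158 -0.1117  0.02  ]
B (array([ 0.3933, -0.2389,  0.0123]), np.float64(0.00032344635336136607)) [ 0.3937 -0.233   0.02  ]
C (array([ 0.4437, -0.3757,  0.0132]), np.float64(0.0014826522534185258)) [ 0.4426 -0.3697  0.02  ]
```

The bolt tip reads about 10 mm shy of upright, so I push the nut fully home and re-measure, then carry bar A.

```bash
cat >> h.py <<'E'
PC=np.array([.589,-.229]); PY=4.4
def fz(n=8):
    v=[]
    for _ in range(n): env.pause(.03); v.append(monitor.state()["force"][2])
    return np.mean(v)
def bar(xy,yaw,slot,z0):
    a=np.radians(PY); p=PC+slot*np.array([-np.sin(a),np.cos(a)])
    env.set_gripper(.06)
    env.movep([*xy,.14],[180,0,yaw]); env.servo_line([*xy,.021],velocity=.12)
    env.set_gripper(.003); g=monitor.state()["finger_gap"]; print("gap",g,"j6",monitor.state()["joint_pos"][5])
    if not .011<g<.018: env.set_gripper(.06); env.servo_line([*xy,.2]); print("MISSED"); return
    env.servo_line([*xy,.2],velocity=.2); 
    env.movep([*p,.2],[180,0,PY]); env.servo_line([*p,z0+.04],velocity=.15)
    f0=fz(); z=z0+.021
    while z>z0-.03:
        env.servo_line([*p,z],velocity=.06); d=fz()-f0; 
        if d>.9: break
        z-=.003
    print("released at",round(z,4),"contact df",round(d,2))
    env.set_gripper(.035); env.servo_line([*p,.2],velocity=.12); print("t",monitor.state()["t"])
E
python3 - <<'E'
from h import *
np.set_printoptions(precision=4,suppress=True)
env.set_gripper(0)
env.movep(st(.065,-.115,.17),[180,0,91.2]); env.servo_line(st(.065,-.115,.106))
f0=monitor.state()["force"][1]
for y in np.arange(-.10,-.060,.002):
    env.servo_line(st(.065,y,.106),velocity=.04); f=monitor.state()["force"][1]-f0; print(round(y,3),round(f,1),end="; ")
    if f<-12: break
env.servo_line(st(.065,-.11,.106)); env.servo_line(st(.065,-.11,.2))
bar((.418,-.118),-15,.028,.096)
env.move_j([72,24,93,0,62,-1])
im=vision.get_image("scene");cv2.imwrite("pics/s5.png",np.vstack([cv2.resize(im[180:300,170:330,::-1],None,fx=4,fy=4,interpolation=cv2.INTER_CUBIC)[:300],cv2.resize(im[185:250,330:490,::-1],None,fx=4,fy=4,interpolation=cv2.INTER_CUBIC)]))
for c,r,a in orange("scene"): print(c,r[1],r[2],a,atz(ray("scene",c),.02))
E
```

```text
-0.1 0.3; -0.098 0.3; -0.096 0.1; -0.094 1.5; -0.092 0.9; -0.09 -0.2; -0.088 -0.1; -0.086 -0.2; -0.084 0.4; -0.082 0.4; -0.08 -0.3; -0.078 0.0; -0.076 0.4; -0.074 0.2; -0.072 1.3; -0.07 -6.2; -0.068 -14.5; gap 0.013364591089434483 j6 87.66160952842351
released at 0.093 contact df 0.9
t 67.7167
[233.0982 201.4945] (23.141704559326172, 13.728130340576172) 78.69007110595703 275 [ 0.3986 -0.2383  0.02  ]
[192.8822 226.0665] (14.230249404907227, 25.298221588134766) 18.434947967529297 331 [ 0.4495 -0.374   0.02  ]
[276.0381 236.    ] (26.603668212890625, 14.557939529418945) 75.0685806274414 341 [ 0.5563 -0.1347  0.02  ]
[253.8657 242.4257] (26.87936019897461, 14.862703323364258) 71.56504821777344 350 [ 0.5579 -0.2042  0.02  ]
```

View pics/s5.png

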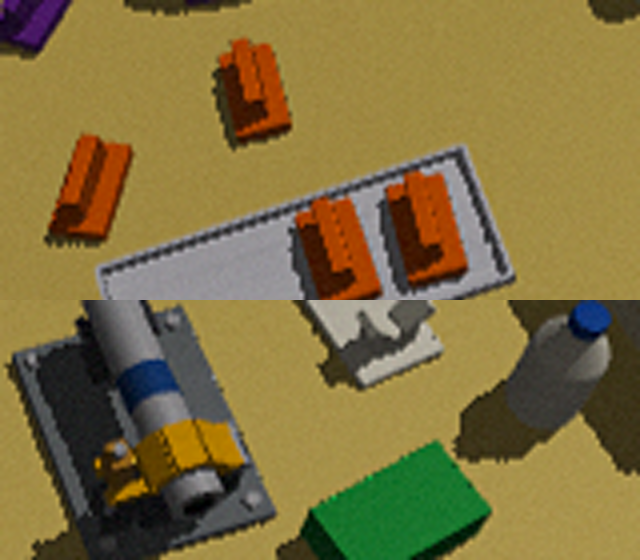

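The bolt met its hard stop at −0.070, as expected for upright (tip moved to (117,447), about 9 mm). Bars stand flat in the pan at (340,245) and (425,225). Next come B and C. B is confirmed at (0.397,-0.238) and C at (0.447,-0.375).

```bash
python3 - <<'E'
from h import *
np.set_printoptions(precision=4,suppress=True)
bar((.397,-.238),1,-.035,.085)
env.movep([.45,-.05,.3],[180,0,0])
l=[atz(ray("scene",c),.02)[:2] for c,r,a in orange("scene")]; print(l)
c=[p for p in l if p[1]<-.33 and p[0]<.5][0]-[.003,0]
bar(c,-18,-.098,.075)
env.move_j([72,24,93,0,62,-1]); env.pause(.5)
im=vision.get_image("scene");cv2.imwrite("pics/s6.png",cv2.resize(im[170:300,170:330,::-1],None,fx=4.5,fy=4.5,interpolation=cv2.INTER_CUBIC))
print(monitor.state()["t"])
E
```

```text
gap 0.01399407745461957 j6 56.5848273096886
released at 0.079 contact df 1.15
t 86.3833
[array([ 0.453 , -0.3778]), array([ 0.5631, -0.1353]), array([ 0.5631, -0.2042]), array([ 0.5681, -0.2698]), array([ 0.7297, -0.0065])]
gap 0.01404554959006674 j6 66.81941254534709
released at 0.066 contact df 1.91
t 101.775
105.8667
```

View pics/s6.png

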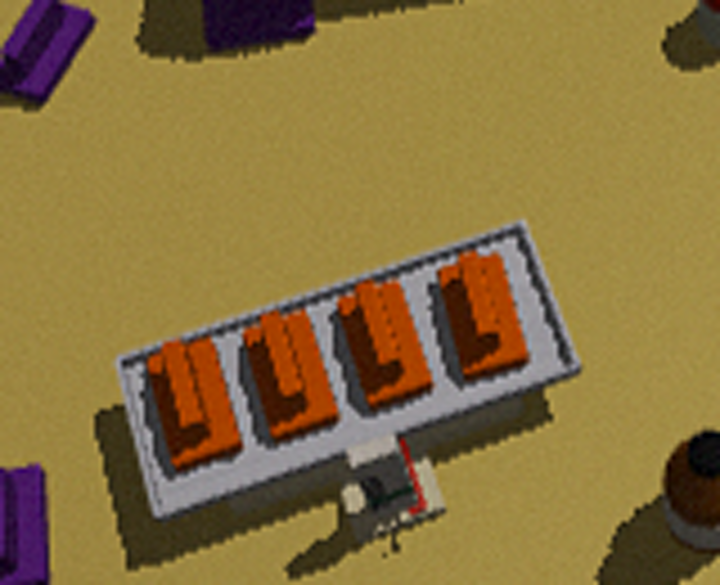

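All four orange bars stand flat in the pan at (193,400), (290,375), (385,340), (482,312). I check the sinking numerically from the rim corners' shift between the first and last scene pictures.

```bash
python3 - <<'E'
from h import *
A=[(120,327),(163,505),(578,178),(640,343)];B=[(123,362),(155,515),(522,225),(580,370)]
from scipy.optimize import minimize_scalar
for a,b in zip(A,B):
    p=atz(ray("scene",(170+a[0]/5,180+a[1]/5)),.085); o,d=ray("scene",(170+b[0]/4.5,170+b[1]/4.5))
    e=lambda s: np.linalg.norm(np.cross(d,p-[0,0,s]-o))
    r=minimize_scalar(e,bounds=(-.02,.08),method="bounded"); print(round(r.x,4),round(r.fun,4))
# close view of scale
env.movep([.56,-.31,.27],[180,0,180])
im=vision.get_image("wrist");cv2.imwrite("pics/w7.png",cv2.resize(im[60:400,200:600,::-1],None,fx=1.75,fy=1.75,interpolation=cv2.INTER_CUBIC))
print(monitor.state()["t"])
E
```

```text
0.0368 0.0
0.0262 0.0016
0.0285 0.001
0.0271 0.0012
109.3667
```

View pics/w7.png

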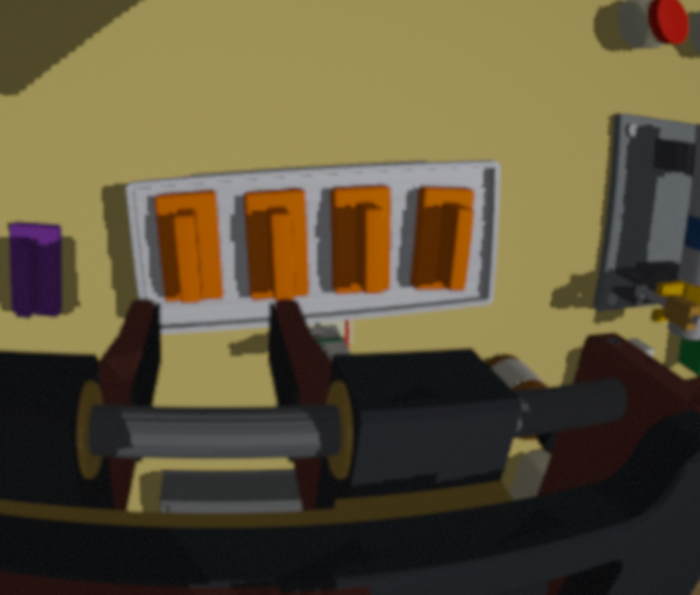

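The rim has sunk about 30 mm since one bar, so the pan is at about 40 mm. All four bars are flat and inside the rim, with the pointer beside the green mark at (335,332). I retreat and hand in.

```bash
python3 - <<'E'
from h import *
env.move_j([72,24,93,0,62,-1]); env.pause(.5); print(order.hand_in(), monitor.state()["t"])
E
```

```text
the job is handed in; nothing more can be done
the job is handed in; nothing more can be done
```

I handed the job in at about 110 s of the 208 s allowed, but the hand-in gave no verdict: the column is in both V supports, the hinged half is shut, the bolt is upright, and four orange bars stand flat in the pan at about the 40 mm mark, going by how far its rim sank.

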